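# Pack glaze supplies into the corner of the fenced board

### The arm

A 6-joint arm with a two-finger parallel gripper is mounted at the origin on the work surface; the furniture and walls round the work are solid. World frame = base frame: x ahead of the robot, y to its left, z up, the work surface at z = 0. Lengths are in mm, angles in rad, forces in N, time in s.
With the tool pointing down it reaches from about 350 to 775 mm from the base axis. Payload 7.3 kg.
Tool frame: the origin (TCP) lies midway between the tips of the shut fingers; the grasp point (between the pads) lies 19 mm behind it; z points along the fingers, y is the line along which they close (so a half turn about z gives the same grasp; the last joint's range is limited). The gripper opens to 92 mm and grips with 3 to 60 N. Pads are 19 mm wide; open, the fingers measure 130 mm over their backs; the gripper's body (75 mm by 190 mm) begins 47 mm behind the grasp point.
Start: joints at [-1.371, 0.342, 1.524, -0, 1.275, -0.146], TCP at [177.971, -493.934, 226.741] pointing down, gripper open.
Joint ranges: [-2.53, 2.53], [-0.77, 2.02], [0.04, 2.7], [-1, 4.14], [0.28, 2.66], [-3.11, 3.11]. Speed limits (rad/s): [2.57, 2.57, 3.14, 3.14, 3.14, 3.14].

### API

Orientations are given as [roll, pitch, yaw] about the fixed x, y, z axes, in that order (R = Rz(yaw) Ry(pitch) Rx(roll)).
In Python, from plant import * gives the robot as it stands.
- The arm moves only by the tool step_arm, never from a script. Its argument "deltas" is one flat list of numbers, 5 for each row, row after row: the shift along the world's x, y, z in mm, then the turn about the world's z in degrees, then the finger opening in mm, from 0 to 91.8. In form: [tx, ty, tz, turn, gripper, tx, ty, tz, turn, gripper, ...]. A call has exactly 10 rows; each row shifts and turns the commanded pose from where the row before left it; what a row does not reach is not made up. A row lasts 1/8 s, in which the tool goes at most 62.5 mm and 10.7 degrees, less where a joint would pass 70% of its speed; a pose out of reach is approached as far as the arm can. A call is refused whole if a number of a shift passes 62.5 or a number of a turn 10.7, either way. A call with a gripper value outside its range is refused whole. The fingers move at their own pace and stop on an object; the grip force is fixed at half the most. Time passes only in rows, so rows that do not move let the fingers close, or fill a call up. It gives the time, the measured TCP pose, the force, the opening and the grip force at its end, in the units of the state.
- get_obs(): the state, without advancing time (a new reading comes with each control period).
- capture(name): name is "scene" or "top" or "wrist"; returns the picture (400x640x3 uint8, red, green, blue); there is no depth.
- camera_params(name): a dict with "mtx" (3x3 intrinsics, pixels), "k1" (the pictures are not rectified: a ray, as slopes to the right and down, at radius r is drawn at 1 + k1 r^2 times it, then the intrinsics apply), "rvec" (rotation vector, rad) and "tvec" (3), from world to camera coordinates, as OpenCV has them. Camera axes: x right, y down, z forward; pixel columns grow to the right and rows downward; lengths in mm; the calibration is good to about 2 mm. A picture is of the moment at which its call begins: read the wrist's pose just before it. camera_params takes no time and is no camera call; for the wrist camera it gives the pose at the moment of the call.
- close_job(): hands the job in; it is judged then, once.
The state is a dict: "time": time; "joint_positions": joint angles; "dq": joint speeds; "tau": joint torques, N m; "tool_pos": TCP position; "tcp_rot": TCP orientation; "contact_force": force on the tool from outside, world axes, zero at the start; "moment": the same for the moment, N m; "grip_width": finger opening in mm; "finger_force": force on a finger pad.
Only numpy, scipy, OpenCV 4.12 (cv2) and the standard library are available. Lean on these libraries where they do the work, as an engineer would, in place of code of your own. Each camera call takes 0.05 s, during which the arm holds its last target. There are 200 camera calls.

### The job

Pack the glaze supplies on the wooden board, starting from the corner where its two fences meet and working in this order: first stand the small glass jar with the wide flat lid up against both fences, right in the corner; then stand the still smaller jar with the narrow cap beside it, up against the first jar and the long fence; then stand the slim tall dye bottle up against the first jar and the short fence; last, set the film canister upright on the middle of the wide-lidded jar's lid. Everything ends upright, snug and let go, and the clay whistle and the paint tube on the bench are left where they are.

Things in the scene. Friction and masses are not known exactly. Their poses are not given: they have to be found in the camera images.
- board: Fixed plywood board, 184 x 234 mm, floor 12 mm above the bench, with two wooden fences 14 mm thick, tops 32 mm above the bench. Origin: where the fences' inner faces meet, at bench height. Long fence: plane x = 0, runs 220 mm along -y. Short fence: plane y = 0, runs 170 mm along -x. The long fence is the far one from the robot.
- jar: Small clear glass jar with a little pale powder in it and a wide flat green screw lid (the lid does not turn): upright cylinder 54 mm in diameter, 92 mm tall, about 0.3 kg. Origin on its axis at the underside, z up. Best gripped on the body about 50 mm up.
- oxide_jar: The smallest jar: clear, with cream powder and a narrower pale cap: body 45 mm in diameter up to 66 mm height, cap 36 mm in diameter, 80 mm tall in all, about 0.11 kg. Origin on its axis at the underside, z up. Grip the body below 60 mm.
- bottle: Slim blue dye bottle with a white cap: 33 mm in diameter, 98 mm tall, about 0.06 kg. Origin on its axis at the underside, z up. Grip the body about 50 mm up.
- canister: Film canister, white with a black snap lid: body 32 mm in diameter up to 40 mm height, lid 37 mm in diameter, 53 mm tall in all, about 0.034 kg. Origin on its axis at the underside, z up. It is the only one that stands on the bench itself (others stand on the rack behind). The rack has a shelf 0.58 m above the bench beyond the line x + 0.27 y = 0.60 m: keep the forearm clear of it.
- whistle: Bystander, to be left alone: small brown clay animal whistle, 30 x 46 x 46 mm. Origin at the underside.
- tube: Bystander, to be left alone: squeezed green paint tube with a white cap lying on its side, 38 x 84 x 19 mm, long along its y. Origin at the underside.

How it is judged (in metres and radians):
On the way, in this order (a step that is already met when the one before it is completed fails the run):
1. the wide-lidded jar stands in the corner against both fences, let go (z of jar in the frame of board between 0.006 and 0.018 m and angle between jar's own z axis and vertical below 0.1 rad and x of jar in the frame of board above -0.036 m and y of jar in the frame of board above -0.036 m and contact force between the fingers and jar below 0.1 N and linear speed of jar below 0.02 m/s), for 0.2 s.
2. the narrow-capped jar stands against the wide-lidded jar and the long fence, let go (z of jar in the frame of board between 0.006 and 0.018 m and angle between each of jar, oxide_jar's own z axis and vertical below 0.1 rad and x of jar in the frame of board above -0.036 m and y of jar in the frame of board above -0.036 m and z of oxide_jar in the frame of board between 0.006 and 0.018 m and x of oxide_jar in the frame of board above -0.032 m and horizontal distance between oxide_jar and jar below 0.06 m and contact force between the fingers and oxide_jar below 0.1 N and linear speed of oxide_jar below 0.02 m/s), for 0.2 s.
3. the bottle stands against the wide-lidded jar and the short fence, let go (z of jar in the frame of board between 0.006 and 0.018 m and angle between each of jar, oxide_jar, bottle's own z axis and vertical below 0.1 rad and x of jar in the frame of board above -0.036 m and y of jar in the frame of board above -0.036 m and z of oxide_jar in the frame of board between 0.006 and 0.018 m and x of oxide_jar in the frame of board above -0.032 m and horizontal distance between oxide_jar and jar below 0.06 m and z of bottle in the frame of board between 0.006 and 0.018 m and y of bottle in the frame of board above -0.026 m and horizontal distance between bottle and jar below 0.054 m and contact force between the fingers and bottle below 0.1 N and linear speed of bottle below 0.02 m/s), for 0.2 s.
4. the canister stands on the wide-lidded jar's lid, let go (z of canister in the frame of board between 0.099 and 0.11 m and horizontal distance between canister and jar below 0.012 m and angle between canister's own z axis and vertical below 0.1 rad and contact force between the fingers and canister below 0.1 N and linear speed of canister below 0.02 m/s), for 0.2 s.
At the end, for the whole second after the job is handed in: All upright, released, at rest. On the board's floor: wide-lidded jar within 9 mm of both fences; narrow-capped jar within 9 mm of the long fence and 10 mm of that jar; bottle within 9 mm of the short fence and 10 mm of that jar. Canister on the wide-lidded jar's lid, centred within 12 mm (z of jar in the frame of board between 0.006 and 0.018 m and angle between each of jar, oxide_jar, bottle, canister's own z axis and vertical below 0.1 rad and x of jar in the frame of board above -0.036 m and y of jar in the frame of board above -0.036 m and z of oxide_jar in the frame of board between 0.006 and 0.018 m and x of oxide_jar in the frame of board above -0.032 m and horizontal distance between oxide_jar and jar below 0.06 m and z of bottle in the frame of board between 0.006 and 0.018 m and y of bottle in the frame of board above -0.026 m and horizontal distance between bottle and jar below 0.054 m and z of canister in the frame of board between 0.099 and 0.11 m and horizontal distance between canister and jar below 0.012 m and linear speed of each of jar, oxide_jar, bottle, canister below 0.02 m/s); the robot touches nothing.
It fails at once if the clay whistle is moved more than 20 mm (distance of whistle from where it was at the start of the episode above 0.02 m).
It fails at once if the paint tube is moved more than 20 mm (distance of tube from where it was at the start of the episode above 0.02 m).
It also fails if it takes over 131 s, if anything falls off the work surface, if the arm or the gripper's body presses on something with over 40 N, if the wrist force passes 120 N, or if a joint passes its speed limit or range.

## Working session

There is one attempt and no reset: what is moved stays moved. The work goes in short steps, Python scripts to look and compute and a tool call to move; the robot and the scene stay as the last step left them, time stands still between calls to the robot, and variables do not carry over. Pictures are saved under pics/ and viewed, at most 18 in all, crops included, and the job is handed in when it is done.

Besides the shell and the picture viewer there is one more tool, called after ">>>" as a command line: name --argument value ..., lists and objects as JSON in quotes. step_arm: Moves the arm, as the interface text tells. Its arguments: {"type":"object","properties":{"deltas":{"type":"array","items":{"type":"number"}}},"required":["deltas"]}

```bash
mkdir -p pics; cat > h.py <<'E'
from plant import *
import numpy as np, cv2
def ray(name,uv,P=None):
    P=P or camera_params(name);K=np.array(P["mtx"],float);k=float(P["k1"])
    p=cv2.undistortPoints(np.array([[uv]],float),K,np.array([k,0,0,0,0.]))[0,0]
    R=cv2.Rodrigues(np.array(P["rvec"],float))[0];t=np.array(P["tvec"],float).ravel()
    return -R.T@t, R.T@np.array([p[0],p[1],1])
def at(name,uv,z,P=None):
    c,d=ray(name,uv,P);return c+d*(z-c[2])/d[2]
def proj(name,X,P=None):
    P=P or camera_params(name)
    return cv2.projectPoints(np.array(X,float).reshape(-1,1,3),np.array(P["rvec"],float),np.array(P["tvec"],float),np.array(P["mtx"],float),np.array([float(P["k1"]),0,0,0,0.]))[0][:,0]
def save(name,f): 
    im=capture(name);cv2.imwrite("pics/"+f,im[:,:,::-1]);return im
E
python3 - <<'E'
from h import *
print(get_obs())
for n in("scene","top","wrist"):
    save(n,n+"0.png");print(n,camera_params(n),ray(n,(320,200)))
E
```

```text
{'time': 0.0, 'joint_positions': array([-1.37097740e+00,  3.42710006e-01,  1.52500634e+00, -8.40790929e-06,
        1.27539036e+00, -1.45975130e-01]), 'dq': array([ 0.00154655, -0.00171136,  0.00010377,  0.00111038, -0.00257402,
        0.00254543]), 'tau': array([-2.46486015e-03, -4.31256795e+01, -2.44222176e+01,  7.16584828e-02,
        5.60771464e-02, -1.44944620e-04]), 'tool_pos': array([ 177.89598055, -493.51575833,  226.0552877 ]), 'tcp_rot': array([-3.14009354e+00, -2.12274393e-04,  3.45796347e-01]), 'contact_force': array([-0.49595193,  0.20583509, -0.60330141]), 'moment': array([0.0165878 , 0.0102708 , 0.06856677]), 'finger_force': 0.0, 'grip_width': 91.86234582191686}
scene {'mtx': array([[370.6564133 ,   0.        , 314.90800442],
       [  0.        , 370.6564133 , 205.46087703],
       [  0.        ,   0.        ,   1.        ]]), 'k1': 0.024818320156199652, 'rvec': array([ 0.64559773, -2.37543046,  1.46305964]), 'tvec': array([413.32593893, 127.16231258, 845.73804274])} (array([  1.41217663, 811.02189161, 494.49258797]), array([ 0.44512579, -0.7821898 , -0.4364034 ]))
top {'mtx': array([[389.33939036,   0.        , 317.45924494],
       [  0.        , 389.33939036, 194.4334142 ],
       [  0.        ,   0.        ,   1.        ]]), 'k1': -0.08673088431308154, 'rvec': array([ 2.19596601, -2.15397825,  0.10597805]), 'tvec': array([  9.44504334, 468.74435705, 938.296629  ])} (array([378.52969562,  21.07703502, 977.99901494]), array([ 0.07955955, -0.00949499, -0.99690879]))
wrist {'mtx': array([[291.82415866,   0.        , 322.20151515],
       [  0.        , 291.82415866, 199.43554292],
       [  0.        ,   0.        ,   1.        ]]), 'k1': -0.012280711005488585, 'rvec': array([-2.39965668,  1.68784659,  0.2108335 ]), 'tvec': array([-523.06410971,  -29.61670716,  390.45172698])} (array([ 239.45370924, -470.46733173,  385.0300952 ]), array([-0.23423183, -0.07435528, -0.96936443]))
```

View pics/scene0.png

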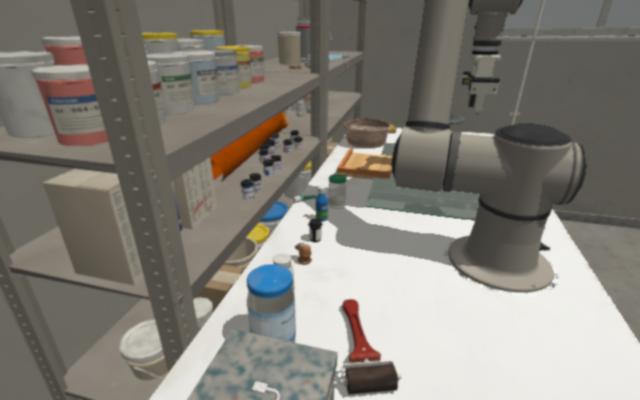

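View pics/top0.png

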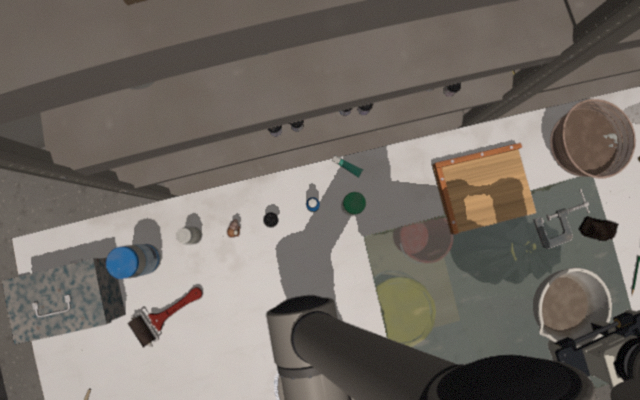

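Scene and top show: oxide jar (top 187,235), whistle (232,229), canister (271,219), bottle (312,204), jar (354,203), tube (349,167), board corner near (440,163). Zooming in for accuracy.

```bash
python3 - <<'E'
from h import *
im=cv2.imread("pics/top0.png")
a=cv2.resize(im[145:260,165:365],None,fx=4,fy=4,interpolation=cv2.INTER_CUBIC)
b=cv2.resize(im[135:245,420:550],None,fx=5,fy=5,interpolation=cv2.INTER_CUBIC)
cv2.imwrite("pics/a.png",a);cv2.imwrite("pics/b.png",b)
for n,uv,z in [("jar",(354,203),92),("ox",(188,235),80),("bot",(312,204),98),("can",(271,219),53),("whis",(232,229),30),("tube",(349,167),10),("corner",(440,163),32)]:print(n,at("top",uv,z))
E
```

```text
jar [443.86719899 -65.13069823  92.        ]
ox [362.83923867 316.54555053  80.        ]
bot [439.31984606  30.64464638  98.        ]
can [404.81653373 127.76427628  53.        ]
whis [379.13701353 224.94392118  30.        ]
tube [540.5016318  -59.60186451  10.        ]
corner [ 551.9525053  -284.57580534   32.        ]
```

View pics/a.png

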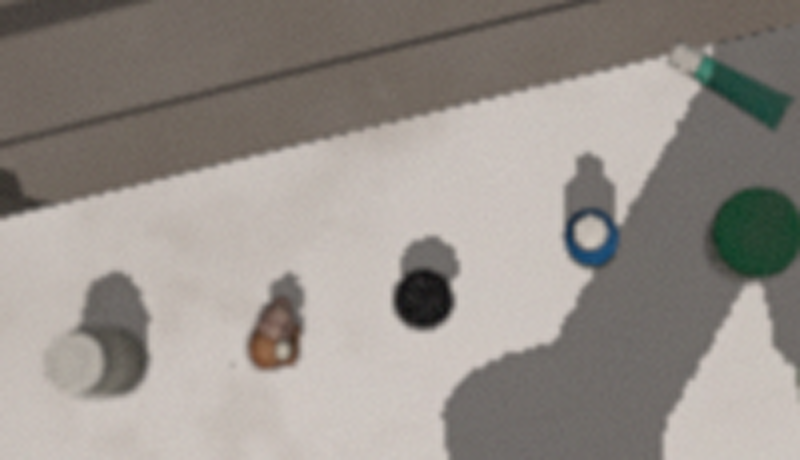

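View pics/b.png

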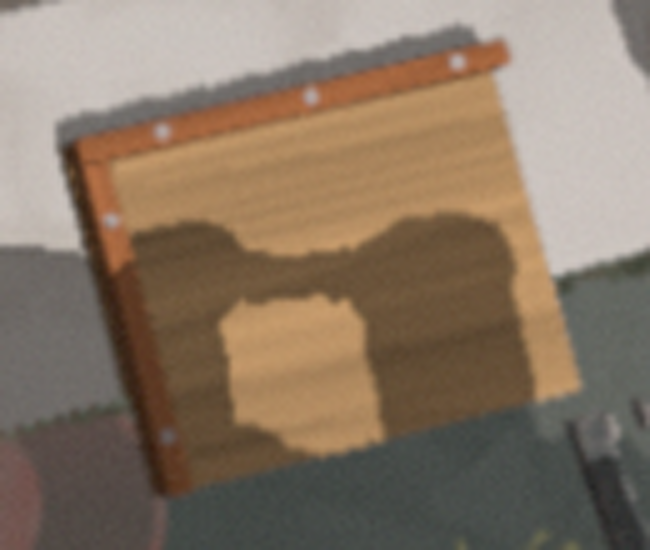

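```bash
python3 - <<'E'
from h import *
A=lambda x,y,z:at("top",(165+(x+.5)/4-.5,145+(y+.5)/4-.5),z)
B=lambda x,y,z:at("top",(420+(x+.5)/5-.5,135+(y+.5)/5-.5),z)
for n,x,y,z in [("jar",757,233,92),("ox",75,364,80),("bot",591,234,98),("can",424,298,53),("canbot",424,298,0),("wh",275,335,25),("t1",680,55,10),("t2",780,112,10)]:print(n,A(x,y,z).round(1))
for n,x,y,z in [("L1",163,131,32),("L2",311,97,32),("L3",458,62,32),("S1",112,220,32),("S2",168,437,32),("outcorner",75,147,32),("Lend",507,40,32),("Lend_in",511,60,32),("Send_in",188,490,32),("Send_out",163,495,32),("floorfoot",115,163,12),("floorfootend",492,78,12),("floorcorner_far",581,387,12)]:print(n,B(x,y,z).round(1))
l=[B(*p,32)[:2] for p in((163,131),(311,97),(458,62))];s=[B(*p,32)[:2] for p in((112,220),(168,437))]
dl=l[0]-l[2];ds=s[0]-s[1]
print(np.degrees(np.arctan2(dl[1],dl[0])),np.degrees(np.arctan2(ds[1],ds[0])))
for th in np.radians([13]):
  pass
th=(np.arctan2(dl[1],dl[0])-np.pi/2+np.arctan2(ds[1],ds[0]))/2
# weight long: board x axis
ex=np.array([np.cos(th),np.sin(th)]);ey=np.array([-np.sin(th),np.cos(th)])
xm=np.mean([p@ex for p in l])-7;ym=np.mean([p@ey for p in s])-7
print("th",np.degrees(th),"corner",xm*ex+ym*ey)
for p in [(75,147,32),(507,40,32),(511,60,32),(188,490,32),(163,495,32),(115,163,12),(492,78,12),(581,387,12)]:
  q=B(*p)[:2];print(p,(q@ex-xm).round(1),(q@ey-ym).round(1))
E
```

```text
jar [444.1 -64.8  92. ]
ox [361.1 327.4  80. ]
bot [441.3  29.8  98. ]
can [404.5 128.6  53. ]
canbot [406.  134.8   0. ]
wh [380.7 222.7  25. ]
t1 [561.8 -23.1  10. ]
t2 [526.7 -86.5  10. ]
L1 [ 558.3 -315.7   32. ]
L2 [ 577.6 -392.4   32. ]
L3 [ 597.9 -470.4   32. ]
S1 [ 512.9 -289.1   32. ]
S2 [ 406.1 -316.    32. ]
outcorner [ 549.1 -270.9   32. ]
Lend [ 610.2 -497.1   32. ]
Lend_in [ 599.9 -498.8   32. ]
Send_in [ 380.2 -325.9   32. ]
Send_out [ 377.6 -313.3   32. ]
floorfoot [ 545.  -297.6   12. ]
floorfootend [ 594.7 -499.    12. ]
floorcorner_far [ 435.1 -541.8   12. ]
104.369520035006 14.164225888803298
th 14.266872961904651 corner [ 544.12364907 -288.25962306]
(75, 147, 32) 9.1 15.6
(507, 40, 32) 12.6 -218.7
(511, 60, 32) 2.1 -217.8
(188, 490, 32) -168.1 3.9
(163, 495, 32) -167.5 16.8
(115, 163, 12) -1.5 -9.3
(492, 78, 12) -2.9 -216.7
(581, 387, 12) -168.1 -218.8
```

Jar lid at crop (757,233), oxide cap (75,364), bottle cap (591,234), canister (424,298); board yaw ≈14.3°, corner ≈(544,-288). Heights, spacing and board size are consistent to 2–4 mm. Moving over the jar.

>>> step_arm --deltas '[25,42,0,8.4,91.8,25,42,0,8.4,91.8,25,42,0,8.4,91.8,25,42,0,8.4,91.8,25,42,0,8.4,91.8,25,42,0,8.4,91.8,25,42,0,8.4,91.8,25,42,0,8.4,91.8,25,42,0,8.4,91.8,25,42,0,8.4,91.8]'

```text
time: 1.4
tool_pos: [428.5, -72.4, 226.7]
tcp_rot: [3.142, 0.0, 1.817]
contact_force: [0.2, -0.2, -0.5]
grip_width: 91.8
finger_force: 0.0
```

```bash
python3 - <<'E'
from h import *
o=get_obs();P=camera_params("wrist");im=save("wrist","w1.png");top=save("top","t1.png")
print(o["tool_pos"],o["tcp_rot"],o["joint_positions"],o["time"],P["rvec"],P["tvec"])
import json;json.dump({k:np.array(v).tolist() for k,v in P.items()},open("w1.json","w"))
print(proj("wrist",[[444,-65,92],[441,30,98],[444,-65,0],[544,-288,32]],P))
b=cv2.resize(top[135:245,420:550],None,fx=5,fy=5,interpolation=cv2.INTER_CUBIC)
E
```

```text
[428.52219954 -72.40649    226.69772088] [3.14151169e+00 1.07124136e-04 1.81672954e+00] [-3.44067779e-01  1.75791011e-01  1.75287447e+00 -4.69456619e-05
  1.21280030e+00 -5.89984547e-01] 1.4 [-2.87535606 -0.35362687 -0.04409276] [-398.64221662 -198.35105412  347.55847845]
[[338.14737224 189.27679389]
 [361.35934889  93.16054159]
 [334.47449448 174.80261546]
 [363.6207241  344.76492328]]
```

View pics/w1.png

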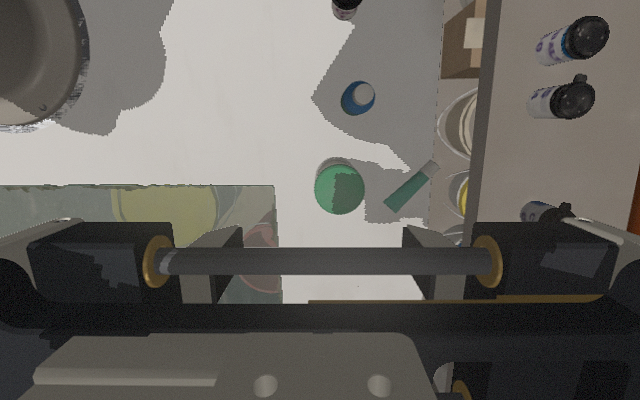

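Wrist view: lid at (339,189), bottle cap (362,93), matching the predicted (338,189), (361,93) within 1–2 mm. Descend and grip.

>>> step_arm --deltas '[8,4,-10,0,91.8,7.5,3.5,-10,0.2,91.8,0,0,-35,0,91.8,0,0,-40,0,91.8,0,0,-40,0,91.8,0,0,-35,0,91.8,0,0,-15,0,91.8,0,0,-9,0,91.8,0,0,0,0,91.8,0,0,0,0,40]'

```text
time: 2.75
tool_pos: [443.9, -66.8, 33.2]
tcp_rot: [3.141, 0.001, 1.815]
contact_force: [0.8, -0.1, 0.2]
grip_width: 85.6
finger_force: 0.0
```

>>> step_arm --deltas '[0,0,0,0,40,0,0,0,0,40,0,0,0,0,40,0,0,0,0,40,0,0,0,0,40,0,0,0,0,40,0,0,5,0,40,0,0,15,0,40,0,0,20,0,40,0,0,20,0,40]'

```text
time: 4.0
tool_pos: [442.5, -66.2, 92.9]
tcp_rot: [-3.14, -0.001, 1.815]
contact_force: [0.4, -0.3, -2.8]
grip_width: 52.2
finger_force: 30.0
```

```bash
python3 - <<'E'
from h import *
im=save("wrist","w2.png");o=get_obs();print(o["tool_pos"],o["contact_force"],o["moment"])
E
```

```text
[443.89656647 -66.57893668  95.13633278] [ 1.96703992  0.05960515 -0.58526061] [-0.03338938 -0.26942324  0.03038055]
```

View pics/w2.png

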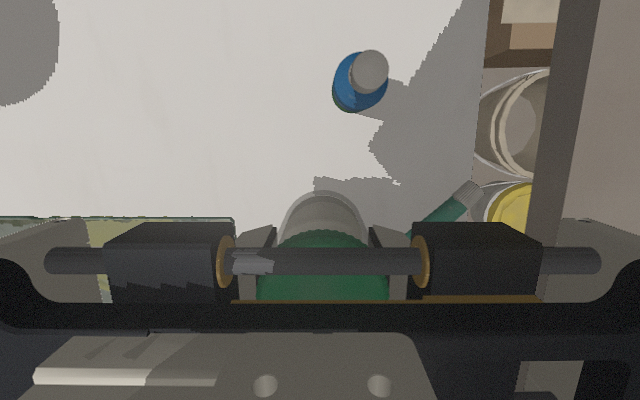

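Jar gripped (lid between the fingers, 3 N load). Carry it to near the corner.

>>> step_arm --deltas '[5,-15,5,0.2,40,8,-30,0,0,40,8,-33,0,0,40,8,-33,0,0,40,8,-33,0,0,40,8,-33,0,0,40,8,-33,0,0,40,8,-33,0,0,40,6,-21,0,0,40,3,-10,-10,0,40]'

```text
time: 5.3
tool_pos: [513.2, -342.4, 86.6]
tcp_rot: [-3.141, 0.0, 1.817]
contact_force: [0.1, -0.2, -3.9]
grip_width: 52.5
finger_force: 30.0
```

```bash
python3 - <<'E'
from h import *
o=get_obs();P=camera_params("wrist");save("wrist","w3.png")
import json;json.dump({k:np.array(v).tolist() for k,v in P.items()},open("w3.json","w"))
print(o["tool_pos"],o["tcp_rot"],o["contact_force"])
c=np.array([544.1,-288.3]);th=np.radians(14.27);ex=np.array([np.cos(th),np.sin(th)]);ey=np.array([-np.sin(th),np.cos(th)])
W=lambda x,y,z:[*(c+x*ex+y*ey),z]
print(proj("wrist",[W(0,0,32),W(14,14,32),W(0,14,32),W(-170,0,32),W(-170,14,32),W(-100,0,12)],P).round(1))
E
```

```text
[ 513.18464134 -342.43933414   86.59013758] [-3.14144987e+00  7.40384204e-05  1.81749905e+00] [ 0.05117573 -0.2231323  -3.94885086]
[[381.  156.5]
 [401.4 136.8]
 [381.9 136.8]
 [148.1 157.5]
 [145.3 138. ]
 [250.2 154.4]]
```

View pics/w3.png

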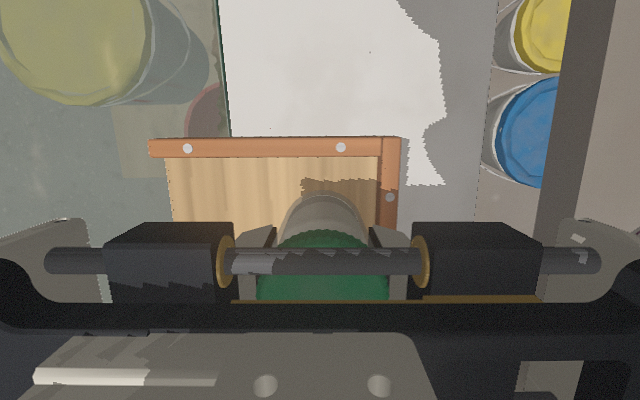

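Fence corner seen at outer (401,137), inner (380,156), as predicted within 1 px; the board estimate holds. Lower, then slide into the corner.

>>> step_arm --deltas '[0,0,-20,0,40,0,0,-14,0,40,0,0,-6,0,40,3,5,0,0,40,3,5,0,0,40,2,3.5,0,0,40,1.5,2.5,0,0,40,0.7,1.2,0,0,40,0.7,1.2,0,0,40,0,0,0,0,40]'

```text
time: 6.6
tool_pos: [524.4, -322.0, 47.7]
tcp_rot: [3.142, -0.0, 1.819]
contact_force: [0.6, -0.1, -3.3]
grip_width: 52.3
finger_force: 30.0
```

>>> step_arm --deltas '[0,0,-1,0,40,0.4,0.6,0,0,40,0.4,0.6,0,0,40,0.4,0.6,0,0,40,0,0,-1,0,40,0,0,0,0,40,0,0,0,0,40,0,0,0,0,40,0,0,0,0,40,0,0,0,0,40]'

```text
time: 7.85
tool_pos: [524.9, -320.6, 45.8]
tcp_rot: [-3.141, -0.0, 1.819]
contact_force: [-5.1, -2.5, -2.0]
grip_width: 52.7
finger_force: 30.0
```

Contact with the fences (≈5.6 N on x). Set down and release.

>>> step_arm --deltas '[0,0.4,-1,0,40,-0.5,0.2,0,0,40,0,0,0,0,58,0,0,0,0,70,0,0,0,0,80,0,0,0,0,80,0,0,0,0,80,0,0,20,0,80,0,0,40,0,80,0,0,40,0,80]'

```text
time: 9.1
tool_pos: [524.9, -319.5, 145.6]
tcp_rot: [-3.141, -0.001, 1.819]
contact_force: [0.0, 0.2, 0.3]
grip_width: 79.9
finger_force: 0.0
```

```bash
python3 - <<'E'
from h import *
o=get_obs();print(o["tool_pos"],o["tcp_rot"],o["contact_force"])
im=save("top","t4.png");w=save("wrist","w4.png")
a=cv2.resize(im[145:260,165:365],None,fx=4,fy=4)
b=cv2.resize(im[100:260,380:550],None,fx=3,fy=3,interpolation=cv2.INTER_CUBIC)
c=cv2.resize(w,(307*640//400*1//1,307)) if 0 else w[60:380,170:480]
cv2.imwrite("pics/c4.png",np.hstack([cv2.resize(b,(340,320)),cv2.resize(c,(310,320))])[:,:,::-1])
E
```

```text
[ 524.91799548 -319.46566228  145.59138917] [-3.14133236e+00 -6.42372175e-04  1.81882057e+00] [0.03827317 0.19052759 0.25886931]
```

View pics/c4.png

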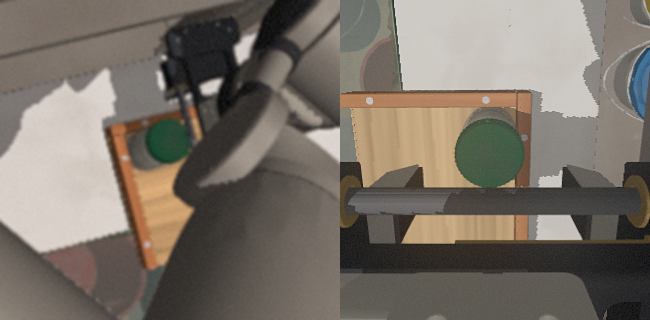

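```bash
cat >> h.py <<'E'
_c=np.array([544.,-288.5]);_t=np.radians(14.27);_ex=np.array([np.cos(_t),np.sin(_t)]);_ey=np.array([-np.sin(_t),np.cos(_t)])
def tob(p): d=np.array(p)[:2]-_c; return np.array([d@_ex,d@_ey])
def tow(x,y): return _c+x*_ex+y*_ey
E
python3 - <<'E'
from h import *
q=at("wrist",(319.5,213),104);print(q,tob(q),tow(-22.5,-77),tow(-22.5,-90))
E
```

```text
[ 524.83254306 -317.20977071  104.        ] [-25.65276107 -23.09931144] [ 541.17409261 -368.67022045] [ 544.37848345 -381.2691045 ]
```

>>> step_arm --deltas '[-5,20,30,0,91.8,-12,47,20,0,91.8,-14,55,0,0,91.8,-14,55,0,0,91.8,-14,55,0,0,91.8,-14,55,0,0,91.8,-14,55,0,0,91.8,-14,55,0,0,91.8,-14,55,0,0,91.8,-14,55,0,0,91.8]'

```text
time: 10.45
tool_pos: [395.2, 189.0, 194.5]
tcp_rot: [3.141, -0.0, 1.819]
contact_force: [1.5, 1.0, 0.3]
grip_width: 91.8
finger_force: 0.0
```

>>> step_arm --deltas '[-14,55,0,0,91.8,-10,35,0,0,91.8,-5,18,0,0,91.8,0,0,0,0,91.8,0,0,0,0,91.8,0,0,0,0,91.8,0,0,0,0,91.8,0,0,0,0,91.8,0,0,0,0,91.8,0,0,0,0,91.8]'

```text
time: 11.7
tool_pos: [367.1, 295.3, 194.7]
tcp_rot: [3.142, 0.0, 1.819]
contact_force: [0.4, 0.5, 0.4]
grip_width: 91.7
finger_force: 0.0
```

```bash
python3 - <<'E'
from h import *
o=get_obs();print(o["tool_pos"],o["tcp_rot"],o["time"])
save("wrist","w5.png");print(proj("wrist",[[361,327,80],[361,327,0],[380.7,222.7,25]]))
E
```

```text
[367.08590651 295.33130467 194.73623001] [3.14150413e+00 3.10040941e-05 1.81881191e+00] 11.7
[[323.72349874 163.7895908 ]
 [323.37065646 155.48448961]
 [318.08880847 245.69082717]]
```

View pics/w5.png

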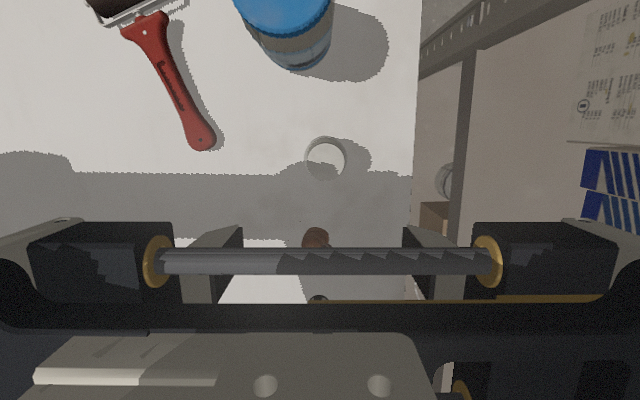

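Oxide cap at (327,163) vs predicted (324,164): about (363,327). Whistle at (315,237) clear of the fingers. Descend and grip.

>>> step_arm --deltas '[-2,16,-10,0,91.8,-2,16,-15,0,91.8,0,0,-35,0,91.8,0,0,-40,0,91.8,0,0,-35,0,91.8,0,0,-18,0,91.8,0,0,-10,0,91.8,0,0,0,0,91.8,0,0,0,0,60,0,0,0,0,30]'

```text
time: 13.0
tool_pos: [363.5, 327.7, 32.5]
tcp_rot: [3.14, -0.001, 1.819]
contact_force: [-0.5, 0.9, 0.1]
grip_width: 76.5
finger_force: 0.0
```

>>> step_arm --deltas '[0,0,0,0,30,0,0,0,0,30,0,0,0,0,30,0,0,0,0,30,0,0,0,0,30,0,0,0,0,30,0,0,0,0,30,0,0,5,0,30,0,0,20,0,30,0,0,30,0,30]'

```text
time: 14.25
tool_pos: [362.6, 327.0, 86.8]
tcp_rot: [-3.14, 0.001, 1.819]
contact_force: [0.0, -0.2, 0.2]
grip_width: 44.1
finger_force: 30.0
```

```bash
python3 - <<'E'
from h import *
o=get_obs();print(o["tool_pos"],o["tcp_rot"],o["time"],o["contact_force"])
w=save("wrist","w6.png")
E
```

```text
[362.56502284 326.98740116  86.76325318] [-3.13967158e+00  7.32495006e-04  1.81881117e+00] 14.25 [ 0.00263798 -0.23554902  0.22509818]
```

>>> step_arm --deltas '[0,0,50,0,30,5,-20,35,0,30,12,-50,10,0,30,14,-58,0,0,30,14,-58,0,0,30,14,-58,0,0,30,14,-58,0,0,30,14,-58,0,0,30,14,-58,0,0,30,14,-58,0,0,30]'

```text
time: 15.55
tool_pos: [478.2, -150.7, 181.7]
tcp_rot: [3.141, 0.0, 1.819]
contact_force: [0.1, 0.1, -0.6]
grip_width: 43.8
finger_force: 30.0
```

>>> step_arm --deltas '[14,-58,0,0,30,14,-58,0,0,30,14,-58,0,0,30,9,-37,0,0,30,5,-18,0,0,30,0,0,-20,0,30,0,0,-25,0,30,0,0,-20,0,30,0,0,0,0,30,0,0,0,0,30]'

```text
time: 16.8
tool_pos: [534.4, -377.9, 117.5]
tcp_rot: [3.141, 0.001, 1.819]
contact_force: [0.3, -0.7, -1.5]
grip_width: 43.8
finger_force: 30.0
```

```bash
python3 - <<'E'
from h import *
o=get_obs();print(o["tool_pos"],o["tcp_rot"],o["time"],o["contact_force"])
P=camera_params("wrist");w=save("wrist","w7.png")
j=[524.8,-317.5];print(proj("wrist",[[*j,104],[*tow(0,0),32],[*tow(14,14),32]],P))
E
```

```text
[ 534.43937412 -377.92569563  117.50954884] [3.14086144e+00 9.56592726e-04 1.81890855e+00] 16.8 [ 0.29068074 -0.69080928 -1.48835798]
[[330.918665   135.85083599]
 [360.64483436 102.89477317]
 [378.93968563  84.24262014]]
```

View pics/w7.png

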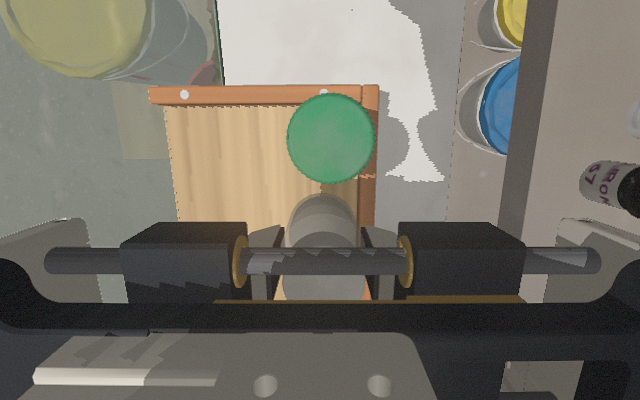

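Jar in the corner at lid (331,138), predicted (331,136); space beside it clear. Lower and slide to the long fence.

>>> step_arm --deltas '[0,0,-30,0,30,0,0,-25,0,30,0,0,-12,0,30,0,0,-4,0,30,3,0.8,0,0,30,3,0.8,0,0,30,1.5,0.4,0,0,30,1,0.2,0,0,30,0.5,0.1,0,0,30,0,0,0,0,30]'

```text
time: 18.1
tool_pos: [543.0, -375.3, 45.7]
tcp_rot: [3.142, -0.0, 1.819]
contact_force: [-0.2, -0.2, -0.4]
grip_width: 43.8
finger_force: 30.0
```

>>> step_arm --deltas '[-0.5,2,0,0,30,-0.5,2,0,0,30,-0.4,1.5,0,0,30,-0.3,1,0,0,30,-0.2,0.8,0,0,30,0.4,0.1,0,0,30,0.4,0.1,0,0,30,0,0,0,0,30,0,0,0,0,30,0,0,0,0,30]'

```text
time: 19.35
tool_pos: [541.8, -367.9, 45.7]
tcp_rot: [-3.141, -0.0, 1.819]
contact_force: [-1.8, -0.1, 0.7]
grip_width: 43.6
finger_force: 30.0
```

>>> step_arm --deltas '[-0.3,0.7,0,0,30,-0.3,0.7,0,0,30,-0.2,0.7,0,0,30,0,0,0,0,30,0,0,0,0,30,0,0,0,0,30,0,0,0,0,30,0,0,0,0,30,0,0,0,0,30,0,0,0,0,30]'

```text
time: 20.6
tool_pos: [541.5, -367.1, 46.2]
tcp_rot: [3.141, 0.003, 1.819]
contact_force: [-0.8, -5.9, -0.3]
grip_width: 43.8
finger_force: 30.0
```

Contact with the jar (5.9 N). Set down, release, rise.

>>> step_arm --deltas '[0.1,-0.5,-1,0,30,0,0,-0.8,0,30,0,0,0,0,30,0,0,0,0,52,0,0,0,0,65,0,0,0,0,70,0,0,0,0,70,0,0,15,0,70,0,0,35,0,70,0,0,40,0,70]'

```text
time: 21.85
tool_pos: [541.2, -366.1, 135.5]
tcp_rot: [-3.142, -0.0, 1.819]
contact_force: [0.5, -0.2, 0.1]
grip_width: 69.9
finger_force: 0.0
```

```bash
python3 - <<'E'
from h import *
o=get_obs();print(o["tool_pos"],o["tcp_rot"],o["time"],o["contact_force"])
P=camera_params("wrist");w=save("wrist","w8.png")
c=w[60:360,170:480]
g=cv2.cvtColor(w,cv2.COLOR_RGB2HSV);m=((g[:,:,0]>60)&(g[:,:,0]<90)&(g[:,:,1]>80)).astype(np.uint8);m[220:]=0;m[:,:250]=0;m[:,400:]=0
n,l,s,ct=cv2.connectedComponentsWithStats(m);i=1+np.argmax(s[1:,4]);print(s[i],ct[i]);q=at("wrist",ct[i],104,P);print(q,tob(q))
cv2.imwrite("pics/c8.png",cv2.resize(c,None,fx=1.8,fy=1.8)[:,:,::-1])
E
```

```text
[ 541.16666306 -366.08416129  135.51828441] [-3.14154532e+00 -3.19320088e-04  1.81879841e+00] 21.85 [ 0.48339683 -0.21630208  0.1292286 ]
[ 276  112   79   80 3057] [315.14589467 143.78770036]
[ 523.5969143  -313.34684296  104.        ] [-25.89808516 -19.05100249]
```

View pics/c8.png

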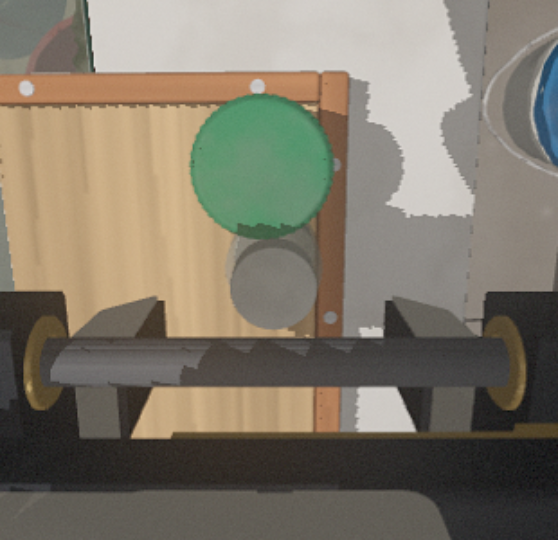

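Both jars stand snug: lid centre crop (262,167), oxide cap (273,287) touching it and the long fence. Go for the bottle, turning to close along the board's y.

>>> step_arm --deltas '[0,0,40,0,80,-5,20,30,-10,80,-11,46,0,-10,80,-12,47,0,-10,80,-12,47,0,-10,80,-12,47,0,-10,80,-12,47,0,-10,80,-12,47,0,-10,80,-12,47,0,-10,80,-10,35,0,-10,80]'

```text
time: 23.15
tool_pos: [442.8, 18.5, 205.0]
tcp_rot: [3.141, -0.002, 0.243]
contact_force: [0.6, -0.4, -0.3]
grip_width: 80.0
finger_force: 0.0
```

```bash
python3 - <<'E'
from h import *
o=get_obs();print(o["tool_pos"],o["tcp_rot"],o["time"],o["contact_force"])
P=camera_params("wrist");w=save("wrist","w9.png")
print(proj("wrist",[[441.3,29.8,98],[441.3,29.8,0],[404.5,128.6,53]],P))
g=cv2.cvtColor(w,cv2.COLOR_RGB2HSV);m=((g[:,:,0]>95)&(g[:,:,0]<125)&(g[:,:,1]>110)).astype(np.uint8)
n,l,s,ct=cv2.connectedComponentsWithStats(m)
for i in range(1,n):
  if s[i,4]>100:print(s[i],ct[i])
E
```

```text
[442.79266036  18.47199234 205.0452456 ] [ 3.14110260e+00 -1.78415233e-03  2.43012095e-01] 23.15 [ 0.62913749 -0.35736404 -0.25857153]
[[311.50680248 197.09108729]
 [314.26946968 178.90991013]
 [217.76117544 198.16736168]]
```

View pics/w9.png

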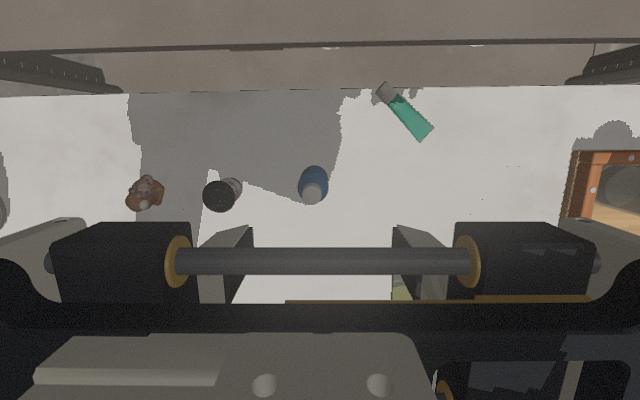

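Bottle cap at (312,194), predicted (311.5,197): ≈(442.5,29.5). Canister (219,196) agrees as well. Descend and grip.

>>> step_arm --deltas '[0,6,-15,0,80,0,5.5,-25,0.3,80,0,0,-35,0,80,0,0,-40,0,80,0,0,-30,0,80,0,0,-15,0,80,0,0,-9,0,80,0,0,0,0,80,0,0,0,0,50,0,0,0,0,20]'

```text
time: 24.45
tool_pos: [443.7, 28.2, 35.6]
tcp_rot: [3.141, -0.001, 0.253]
contact_force: [0.6, -0.4, 0.3]
grip_width: 64.4
finger_force: 0.0
```

>>> step_arm --deltas '[0,0,0,0,20,0,0,0,0,20,0,0,0,0,20,0,0,0,0,20,0,0,0,0,20,0,0,0,0,20,0,0,0,0,20,0,0,5,0,20,0,0,20,0,20,0,0,30,0,20]'

```text
time: 25.7
tool_pos: [442.6, 28.3, 90.2]
tcp_rot: [-3.141, 0.002, 0.253]
contact_force: [-0.0, 0.1, -1.3]
grip_width: 32.8
finger_force: 30.0
```

```bash
python3 - <<'E'
from h import *
o=get_obs();print(o["tool_pos"],o["tcp_rot"],o["time"],o["contact_force"])
j=np.array([525,-318.3])
for a in (0,12):
  print(j+(-42.2-a)*_ex+(10.5-a)*_ey)
E
```

```text
[442.60171093  28.27914686  90.17506701] [-3.14097874e+00  2.00067730e-03  2.53243387e-01] 25.7 [-0.01597987  0.1384175  -1.30920718]Traceback (most recent call last):
  File "<stdin>", line 5, in <module>
NameError: name '_ex' is not defined. Did you mean: 'hex'?
```

>>> step_arm --deltas '[0,-10,15,0,20,2,-30,15,0,20,4,-45,0,0,20,4,-46,0,0,20,4,-46,0,0,20,4,-46,0,0,20,4,-46,0,0,20,4,-46,0,0,20,3,-30,0,0,20,1,-16,0,0,20]'

```text
time: 26.95
tool_pos: [473.0, -334.1, 119.8]
tcp_rot: [-3.142, 0.0, 0.252]
contact_force: [0.0, 0.7, -0.3]
grip_width: 32.6
finger_force: 30.0
```

```bash
python3 - <<'E'
from h import *
o=get_obs();print(o["tool_pos"],o["tcp_rot"],o["time"],o["contact_force"])
P=camera_params("wrist");w=save("wrist","w10.png");
print(proj("wrist",[[525,-318.3,104],[*tow(0,0),32]],P))
E
```

```text
[ 473.01516319 -334.10113135  119.81415962] [-3.14153112e+00  1.34005149e-04  2.51899472e-01] 26.95 [ 0.01899811  0.70041238 -0.31847959]
[[320.3514247  145.97353515]
 [291.03551393 107.75201173]]
```

View pics/w10.png

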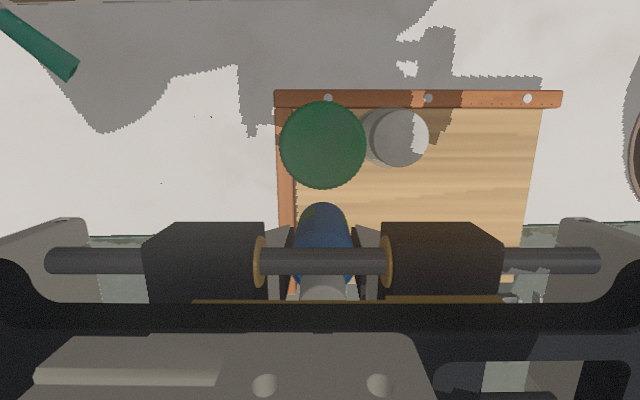

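Jar lid (323,144) predicted (320,146); bottle held at the open spot. Lower, slide to the short fence.

>>> step_arm --deltas '[0,0,-30,0,20,0,0,-25,0,20,0,0,-12,0,20,0,0,-4,0,20,-0.7,3,0,0,20,-0.7,3,0,0,20,-0.5,2,0,0,20,-0.4,1.5,0,0,20,0,0,0,0,20,0,0,0,0,20]'

```text
time: 28.25
tool_pos: [471.7, -324.9, 49.8]
tcp_rot: [3.138, -0.001, 0.253]
contact_force: [1.5, -4.3, -0.4]
grip_width: 32.2
finger_force: 30.0
```

>>> step_arm --deltas '[2.4,0.1,0,0,20,2.4,0.6,0,0,20,1.5,0.4,0,0,20,1,0.2,0,0,20,0.7,0.2,0,0,20,0,0,0,0,20,0,0,0,0,20,0,0,0,0,20,0,0,0,0,20,0,0,0,0,20]'

```text
time: 29.5
tool_pos: [479.0, -323.1, 49.4]
tcp_rot: [3.139, 0.0, 0.253]
contact_force: [-1.6, -5.4, -0.7]
grip_width: 32.7
finger_force: 30.0
```

>>> step_arm --deltas '[0.7,0.1,0,0,20,0.7,0.1,0,0,20,0.5,0.1,0,0,20,0,0,0,0,20,0,0,0,0,20,0,0,0,0,20,0,0,0,0,20,0,0,0,0,20,0,0,0,0,20,0,0,0,0,20]'

```text
time: 30.75
tool_pos: [480.8, -322.6, 49.3]
tcp_rot: [3.139, 0.0, 0.253]
contact_force: [-2.3, -5.4, -0.1]
grip_width: 32.5
finger_force: 30.0
```

>>> step_arm --deltas '[0.7,0.1,0,0,20,0.5,0.1,0,0,20,0,0,0,0,20,0,0,0,0,20,0,0,0,0,20,0,0,0,0,20,0,0,0,0,20,0,0,0,0,20,0,0,0,0,20,0,0,0,0,20]'

```text
time: 32.0
tool_pos: [482.0, -322.3, 49.3]
tcp_rot: [3.14, 0.0, 0.253]
contact_force: [-1.2, -5.6, -0.5]
grip_width: 32.4
finger_force: 30.0
```

>>> step_arm --deltas '[0.7,0,0,0,20,0.7,0,0,0,20,0.5,0,0,0,20,0,0,0,0,20,0,0,0,0,20,0,0,0,0,20,0,0,0,0,20,0,0,0,0,20,0,0,0,0,20,0,0,0,0,20]'

```text
time: 33.25
tool_pos: [482.9, -322.1, 49.2]
tcp_rot: [3.141, 0.002, 0.253]
contact_force: [-5.7, -5.8, 2.1]
grip_width: 32.2
finger_force: 30.0
```

Contact with the jar (x force jumped to −5.7 N). Back off the push a little, set down, release.

>>> step_arm --deltas '[-0.5,-0.3,-0.8,0,20,0,-0.3,-0.8,0,20,0,0,0,0,20,0,0,0,0,20,0,0,0,0,40,0,0,0,0,52,0,0,0,0,54,0,0,0,0,54,0,0,0,0,54,0,0,0,0,54]'

```text
time: 34.5
tool_pos: [483.5, -321.8, 47.3]
tcp_rot: [-3.142, 0.0, 0.253]
contact_force: [0.2, 0.1, 0.6]
grip_width: 54.0
finger_force: 0.0
```

>>> step_arm --deltas '[0,0,5,0,54,0,0,15,0,54,0,0,30,0,54,0,0,40,0,54,0,0,30,0,54,0,0,0,0,54,0,0,0,0,54,0,0,0,0,54,0,0,0,0,54,0,0,0,0,54]'

```text
time: 35.75
tool_pos: [483.3, -321.7, 166.8]
tcp_rot: [-3.141, 0.001, 0.253]
contact_force: [0.7, -0.1, -0.9]
grip_width: 54.4
finger_force: 0.0
```

```bash
python3 - <<'E'
from h import *
o=get_obs();print(o["tool_pos"],o["tcp_rot"],o["time"],o["contact_force"])
P=camera_params("wrist");w=save("wrist","w11.png")
import json;json.dump({k:np.array(v).tolist() for k,v in P.items()},open("w11.json","w"))
print(proj("wrist",[[525.5,-319,104],[*tow(0,0),32],[*tow(-27,-27),104]],P))
E
```

```text
[ 483.31415722 -321.7258998   166.79988961] [-3.14084709e+00  5.66154210e-04  2.53295240e-01] 35.75 [ 0.70677908 -0.07387393 -0.8839027 ]
[[334.46866265 158.92575019]
 [306.26089678 124.57212368]
 [337.08180723 160.98973723]]
```

View pics/w11.png

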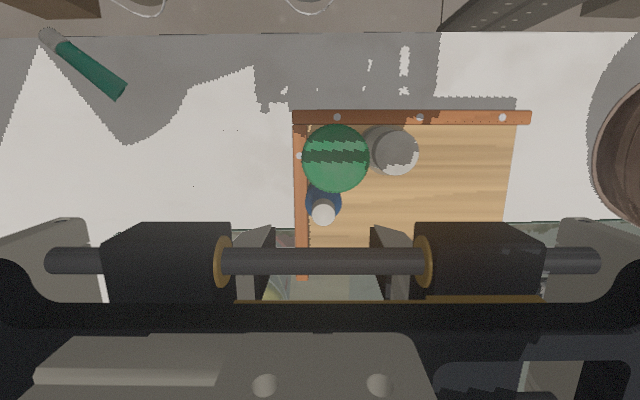

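All three stand snug: lid (336,158), oxide cap (395,152), bottle cap (322,213) against the short fence. Now the canister.

>>> step_arm --deltas '[0,10,20,0,80,-6,40,0,0,80,-9,50,0,0,80,-9,50,0,0,80,-9,50,0,0,80,-9,50,0,0,80,-9,50,0,0,80,-9,50,0,0,80,-9,50,0,0,80,-8,36,0,0,80]'

```text
time: 37.05
tool_pos: [405.9, 116.0, 187.5]
tcp_rot: [-3.142, -0.0, 0.254]
contact_force: [0.9, -0.3, 0.1]
grip_width: 80.0
finger_force: 0.0
```

>>> step_arm --deltas '[0,6,-10,0,80,0,5,-20,0,80,0,0,-20,0,80,0,0,0,0,80,0,0,0,0,80,0,0,0,0,80,0,0,0,0,80,0,0,0,0,80,0,0,0,0,80,0,0,0,0,80]'

```text
time: 38.3
tool_pos: [406.4, 125.2, 137.4]
tcp_rot: [3.142, 0.0, 0.253]
contact_force: [-0.1, 0.1, -0.0]
grip_width: 80.1
finger_force: 0.0
```

```bash
python3 - <<'E'
from h import *
o=get_obs();print(o["tool_pos"],o["tcp_rot"],o["time"],o["contact_force"])
P=camera_params("wrist");w=save("wrist","w12.png")
pr=proj("wrist",[[405.5,128,53]],P);print(pr)
g=w.max(2);m=(g<70).astype(np.uint8);m[225:]=0
n,l,s,ct=cv2.connectedComponentsWithStats(m)
for i in range(1,n):
  if s[i,4]>300:
    b=s[i];c=(b[0]+b[2]/2-.5,b[1]+b[3]/2-.5);print(b,c,at("wrist",c,53,P))
E
```

```text
[406.43292208 125.17994316 137.35442071] [3.14150731e+00 6.06690924e-05 2.53386785e-01] 38.3 [-0.08596013  0.07561695 -0.04911428]
[[320.33639853 204.77251079]]
[   0   16  149   57 1794] (np.float64(74.0), np.float64(44.0)) [481.98245577 342.53026269  53.        ]
[ 298  183   40   40 1093] (np.float64(317.5), np.float64(202.5)) [406.85470552 130.86929502  53.        ]
```

>>> step_arm --deltas '[0.2,4.5,-20,0,80,0,0,-35,0,80,0,0,-35,0,80,0,0,-25,0,80,0,0,-11,0,80,0,0,-5,0,80,0,0,0,0,80,0,0,0,0,50,0,0,0,0,20,0,0,0,0,20]'

```text
time: 39.6
tool_pos: [406.9, 129.7, 6.7]
tcp_rot: [3.141, -0.001, 0.253]
contact_force: [-0.0, -0.2, 1.2]
grip_width: 54.9
finger_force: 0.0
```

>>> step_arm --deltas '[0,0,0,0,20,0,0,0,0,20,0,0,0,0,20,0,0,0,0,20,0,0,0,0,20,0,0,0,0,20,0,0,5,0,20,0,0,20,0,20,0,0,40,0,20,0,0,40,0,20]'

```text
time: 40.85
tool_pos: [406.3, 129.7, 112.5]
tcp_rot: [-3.142, 0.001, 0.253]
contact_force: [0.6, -0.0, -0.7]
grip_width: 33.4
finger_force: 30.0
```

```bash
python3 - <<'E'
from h import *
o=get_obs();print(o["tool_pos"],o["tcp_rot"],o["time"],o["contact_force"],o["grip_width"])
w=save("wrist","w13.png");cv2.imwrite("pics/c13.png",w[170:330,200:440][:,:,::-1])
E
```

```text
[406.26496071 129.65892587 112.52489289] [-3.14151280e+00  8.08698247e-04  2.53277831e-01] 40.85 [ 0.56861147 -0.04884277 -0.68509064] 33.37763106336503
```

View pics/c13.png

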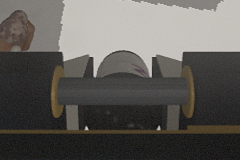

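Canister held between the fingers, upright. Carry over the jar.

>>> step_arm --deltas '[0,0,35,0,20,5,-20,25,0,20,12,-45,0,0,20,14,-52,0,0,20,14,-52,0,0,20,14,-52,0,0,20,14,-52,0,0,20,14,-52,0,0,20,14,-52,0,0,20,12,-45,0,0,20]'

```text
time: 42.15
tool_pos: [519.7, -294.2, 171.1]
tcp_rot: [-3.141, 0.0, 0.253]
contact_force: [0.1, -0.3, -0.9]
grip_width: 33.5
finger_force: 30.0
```

>>> step_arm --deltas '[5,-20,0,0,20,1,-8,0,0,20,0,0,0,0,20,0,0,0,0,20,0,0,0,0,20,0,0,0,0,20,0,0,0,0,20,0,0,-20,0,20,0,0,-20,0,20,0,0,0,0,20]'

```text
time: 43.4
tool_pos: [524.8, -319.7, 129.9]
tcp_rot: [-3.139, 0.002, 0.253]
contact_force: [-0.1, 0.9, -0.3]
grip_width: 33.3
finger_force: 30.0
```

```bash
python3 - <<'E'
from h import *
o=get_obs();print(o["tool_pos"],o["tcp_rot"],o["time"],o["contact_force"],o["grip_width"])
w=save("wrist","w14.png");s=save("scene","s14.png")
cv2.imwrite("pics/c14.png",np.vstack([cv2.resize(w[120:320,180:460],(700,500))[:290],cv2.resize(s[100:220,300:590],(700,290),interpolation=cv2.INTER_CUBIC)])[:,:,::-1])
E
```

```text
[ 524.83143741 -319.6567286   129.86734163] [-3.13886101e+00  2.15084672e-03  2.53263678e-01] 43.4 [-0.05586987  0.90915699 -0.2990039 ] 33.340554516579076
```

View pics/c14.png

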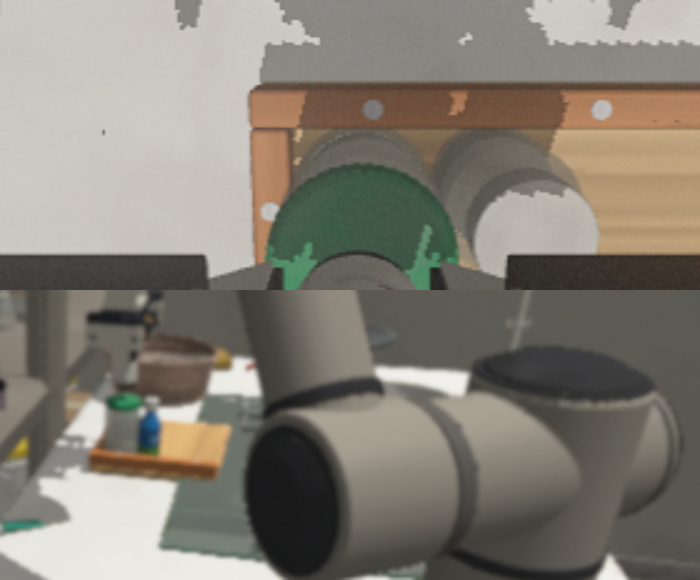

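Canister (column 360) is centred over the lid (363); check the fore-aft offset by the edges (lid front row 163, canister front row 250 in the crop).

```bash
python3 - <<'E'
from h import *
u=lambda x,y:(180+x/2.5,120+y/2.5)
a=at("wrist",u(363,163),104);b=at("wrist",u(360,250),123.2)
print(a,b,tob(a)-[27,0],tob(b)-[16,0],tob(get_obs()["tool_pos"]),get_obs()["tool_pos"])
E
```

```text
[ 553.47156906 -314.06405357  104.        ] [ 536.28797074 -317.5920897   123.2       ] [-24.12200145 -27.10993508] [-30.64502988 -26.29350069] [-25.41602074 -26.57437125] [ 525.91855182 -320.51925279  131.92783733]
```

>>> step_arm --deltas '[1.5,0.4,0,0,20,1.3,0.3,0,0,20,0,0,-8,0,20,0,0,-6,0,20,0,0,-3,0,20,0,0,-1,0,20,0,0,0,0,20,0,0,0,0,20,0,0,0,0,20,0,0,0,0,20]'

```text
time: 44.75
tool_pos: [528.5, -319.7, 113.4]
tcp_rot: [3.141, -0.0, 0.253]
contact_force: [0.4, 0.4, -1.6]
grip_width: 33.6
finger_force: 30.0
```

>>> step_arm --deltas '[0,0,-1,0,20,0,0,-0.7,0,20,0,0,-0.5,0,20,0,0,-0.4,0,20,0,0,0,0,20,0,0,0,0,20,0,0,0,0,20,0,0,0,0,20,0,0,0,0,20,0,0,0,0,20]'

```text
time: 46.0
tool_pos: [528.5, -319.7, 110.8]
tcp_rot: [3.141, -0.0, 0.253]
contact_force: [-0.2, 0.4, 0.4]
grip_width: 33.5
finger_force: 30.0
```

>>> step_arm --deltas '[0,0,-0.4,0,20,0,0,0,0,20,0,0,0,0,20,0,0,0,0,20,0,0,0,0,20,0,0,0,0,20,0,0,0,0,20,0,0,0,0,20,0,0,0,0,20,0,0,0,0,20]'

```text
time: 47.25
tool_pos: [528.5, -319.6, 110.3]
tcp_rot: [3.141, 0.0, 0.253]
contact_force: [0.2, 0.0, -0.9]
grip_width: 33.7
finger_force: 30.0
```

>>> step_arm --deltas '[0,0,-0.4,0,20,0,0,-0.3,0,20,0,0,0,0,20,0,0,0,0,20,0,0,0,0,20,0,0,0,0,20,0,0,0,0,20,0,0,0,0,20,0,0,0,0,20,0,0,0,0,20]'

```text
time: 48.5
tool_pos: [528.6, -319.7, 109.9]
tcp_rot: [3.141, -0.0, 0.253]
contact_force: [-0.2, 1.9, 4.9]
grip_width: 33.4
finger_force: 30.0
```

Contact with the lid (4.9 N). Release and rise.

>>> step_arm --deltas '[0,0,0.4,0,20,0,0,0,0,20,0,0,0,0,36,0,0,0,0,44,0,0,0,0,56,0,0,0,0,64,0,0,0,0,64,0,0,0,0,64,0,0,0,0,64,0,0,0,0,64]'

```text
time: 49.75
tool_pos: [528.5, -319.6, 110.1]
tcp_rot: [3.141, -0.0, 0.253]
contact_force: [0.7, 0.0, -0.5]
grip_width: 63.9
finger_force: 0.0
```

>>> step_arm --deltas '[0,0,5,0,64,0,0,15,0,64,0,0,30,0,64,0,0,40,0,64,-30,0,20,0,64,-20,0,0,0,64,0,0,0,0,64,0,0,0,0,64,0,0,0,0,64,0,0,0,0,64]'

```text
time: 51.0
tool_pos: [478.9, -319.5, 219.7]
tcp_rot: [-3.141, 0.0, 0.254]
contact_force: [0.3, -0.5, -0.8]
grip_width: 64.1
finger_force: 0.0
```

```bash
python3 - <<'E'
from h import *
o=get_obs();print(o["tool_pos"],o["time"],o["contact_force"])
P=camera_params("wrist");w=save("wrist","w15.png");s=save("scene","s15.png")
print(proj("wrist",[[*tow(-26,-27),104],[*tow(-26,-27),157]],P)-[200,60])
cv2.imwrite("pics/c15.png",np.vstack([cv2.resize(w[60:220,200:480],(700,400)),cv2.resize(s[140:200,330:440],(330,180),interpolation=cv2.INTER_CUBIC)[:, :].copy() if 0 else cv2.resize(s[140:200,320:460],(700,200*3//2-100),interpolation=cv2.INTER_CUBIC)])[:,:,::-1])
E
```

```text
[ 478.87793369 -319.52087054  219.69585215] 51.0 [ 0.28632792 -0.52907146 -0.77219789]
[[137.89336997  89.26839496]
 [141.49664428  94.70826127]]
```

View pics/c15.png

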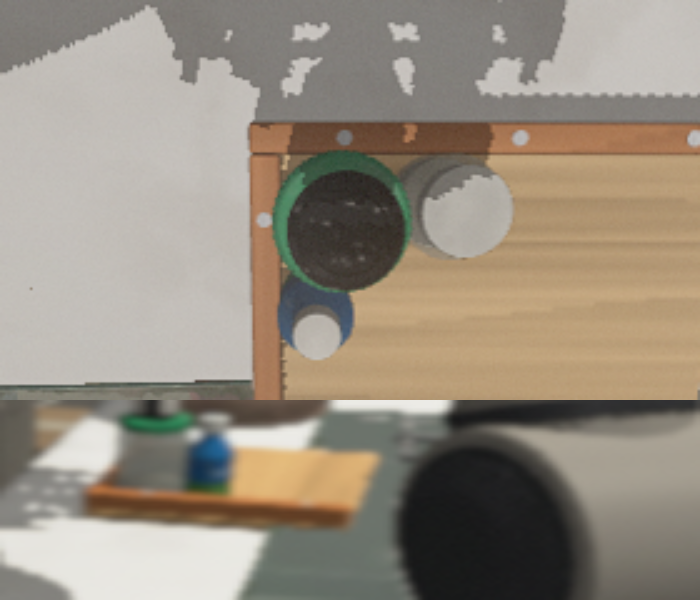

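Final view: canister lid (348,231) is over the green lid (342,221). That offset fits a coaxial stack seen at this angle, within about 2 mm. The other two are snug and upright. Handing in.

```bash
python3 -c "
from plant import *
print(close_job())"
```

```text
the job is handed in; nothing more can be done
None
```

The job is handed in at about 51 s; no verdict came back. In the last camera view all four pieces stood upright and let go: the wide-lidded jar in the corner, the narrow-capped jar and the bottle snug beside it, and the canister centred on its lid to about 2 mm. I kept clear of the whistle and the tube but did not re-measure them at the end.

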